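# Pin a spoon blank under the drill stand's sprung centre

### The job

Get the round-bowled spoon blank ready for drilling its hanging hole: lay it flat on the drill stand's plywood table with the pencilled cross on its handle's end right under the sprung centring pin in the chuck, and let go of it. Then pull the feed lever down gently until the pin stands on the cross and is pushed about halfway (6 of its 12 mm) into its holder, without driving it to its stop, which would dent the wood. Finish while still holding the lever just there, so that a colleague can clamp the blank; leave the other things on the bench where they are.

Things in the scene. Friction and masses are not known exactly. Their poses are not given: they have to be found in the camera images.
- spoon_blank: Pale wooden spoon blank, 272 mm long, ~100 g, flat underside, 22 mm thick (bowl rim 24). Origin on the underside, mid-width, near the centre of mass; x along it to the bowl, z up. Straight handle 24 mm wide, x=-135..+60 mm, with a round end of radius 15 mm centred at x=-135; round hollow bowl, 64 mm across, at x=+90. The only blank with a round bowl.
- hole_mark (a point): The centre of the pencilled cross on the spoon blank: on the top face of its handle's round end, at (-135, 0, 22) mm in the blank's frame.
- stand: Drill stand, fixed, placed anew each run. Origin on the bench top straight below the pin; z up, x towards its 25 mm column (105 mm behind the pin, 405 mm tall, foot radius 34), y to the left of one facing it. The free side for the blank is y>0; the lever runs along y=-55 mm on the other side.
- table_top (a point): On the top face of the stand's plywood table, straight below the pin, 30 mm above the bench. In the stand's frame the table spans x=-150..+70, y=-100..+210 mm; the bowl end of the blank may overhang it. No fence or stops.
- drill_head: The moving head on the column: collar, drill motor (radius 31 mm; 200 to 360 mm above the bench with the lever up), chuck (radius 19 mm, down to 145 mm) and pin holder (radius 7, down to 119 mm), on one upright axis. Origin on that axis, 200 mm above the bench with the lever up. It goes straight down with the lever.
- centre_pin: The sprung steel centring pin, 9 mm thick, upright under the chuck, with a brass collar. Origin: its point, 113 mm below the head's origin and 87 mm above the bench when free and the lever is up, so 35 mm above a blank on the table. Springs up into the holder by at most 12 mm (the collar then meets the holder): 2 N at first, plus 2 N per mm, 14 N at half.
- feed_lever (a joint): Feed lever angle, rad: 0 = up, at rest (rod rising 0.42 rad above level towards the operator), growing as it is pulled down, at most 0.76. The head goes down 75 mm per rad: the pin meets a blank on the table at about 0.467, is halfway in at 0.547 and at its stop at 0.627 rad. A spring returns the lever when let go.
- lever_pivot (a point): The lever's pivot, at (105, -55, 194) mm in the stand's frame. The knob swings about it in an upright plane parallel to the stand's x-z plane, on a circle of 270 mm radius.
- knob (a point): Black ball knob, 34 mm in diameter, on the end of the lever's 12 mm rod; this point is its centre: in the stand's frame about (-142, -55, 304) mm with the lever up, (-165, -55, 181) as the pin meets the blank, (-163, -55, 160) with the pin halfway in. It takes about 3 N to hold the knob near the top, 4.5 N just before the pin meets the blank and 8 N with the pin halfway in.
- spatula_blank: A spatula blank of the same wood, size and handle, but with a square flat blade 85 x 56 mm in place of a bowl. To be left alone. Origin as for the spoon blank.
- pencil: Grey pencil, 162 mm, lying on the bench; origin under its middle. Leave alone.
- mallet: Joiner's mallet lying flat: dark wooden head 70 x 125 x 60 mm, pale handle, 275 mm long; origin on the bench under the handle, 100 mm from the middle of the head. Leave alone.
- bowl: Small turned wooden bowl, 130 mm across, 55 mm tall; origin under its centre. Leave alone.
- wax_tin: Round aluminium tin, 80 mm across, 35 mm tall; origin under its centre. Leave alone.
- f_clamp: Steel bar clamp with a wooden handle, 220 mm long, lying flat, about 22 mm high; origin under the middle of the bar. Leave alone.
- offcut: Wooden offcut 70 x 45 x 30 mm; origin under its centre. Leave alone.

How it is judged (in metres and radians):
On the way:
1. the spoon blank lies flat on the plywood table, let go, its cross under the pin (horizontal distance between hole_mark and centre_pin below 0.006 m and z of spoon_blank in the frame of stand between 0.026 and 0.034 m and angle between spoon_blank's own z axis and vertical below 0.06 rad and contact force between each of the arm, the fingers and spoon_blank below 0.1 N and linear speed of spoon_blank below 0.02 m/s), for 0.2 s.
At the end, for the whole second after the job is handed in: Through the last second the robot still holds the lever down: the pin's point stands on the spoon blank within 6 mm of the cross's centre, pushed 3 to 9 mm into its holder, the blank lies flat and still on the plywood table, and the robot does not touch the blank (horizontal distance between hole_mark and centre_pin below 0.006 m and angle between spoon_blank's own z axis and vertical below 0.06 rad and z of spoon_blank in the frame of stand between 0.026 and 0.034 m and linear speed of spoon_blank below 0.01 m/s and contact force between each of the fingers, the arm and spoon_blank below 0.1 N and contact force between centre_pin and spoon_blank above 3 N and z of centre_pin in the frame of drill_head between -0.11 and -0.104 m); the arm keeps its last pose, push and grip.
It fails at once if the pin is driven against its stop and presses the wood with more than 30 N (contact force between any of centre_pin, drill_head and spoon_blank above 30 N).
It fails at once if a bystander is disturbed (moved by more than 25 mm) (distance of any of spatula_blank, pencil, mallet, bowl, wax_tin, f_clamp, offcut from where it was at the start of the episode above 0.025 m).
It also fails if it takes over 72 s, if anything falls off the work surface, if the arm or the gripper's body presses on something with over 40 N, if the wrist force passes 120 N, or if a joint passes its speed limit or range.

### The arm

A 6-joint arm with a two-finger parallel gripper is mounted at the origin on the work surface. World frame = base frame: x ahead of the robot, y to its left, z up, the work surface at z = 0. Lengths are in m, angles in degrees, forces in N, time in s.
With the tool pointing down it reaches from about 0.375 to 0.925 m from the base axis. Payload 5.7 kg.
Tool frame: the origin (TCP) lies at the very end of the fingers, on their centre line; the grasp point (between the pads) lies 19 mm behind it; z points along the fingers, y is the direction in which the jaws open and shut (so a half turn about z gives the same grasp; the last joint's range is limited). The gripper opens to 85 mm and grips with 20 to 120 N. Pads are 22 mm wide; open, the fingers measure 114 mm over their backs; the gripper's body (76 mm by 85 mm) begins 54 mm behind the grasp point. The pads swing forward as they close: fully open they stand 13 mm farther back than shut.
Start: joints at [-81.366, 20.558, 86.54, -0, 72.909, -6.595], TCP at [0.158, -0.579, 0.231] pointing down, gripper open.
Joint ranges: [-170.27, 170.27], [-57.76, 135], [12.27, 136.19], [-55.21, 235.2], [11.17, 155.16], [-170.74, 170.74]. Speed limits (degrees/s): [136.94, 136.94, 180, 180, 180, 180].

### API

Orientations are given as a 3x3 rotation matrix whose columns are the frame's x, y, z axes.
In Python, from rig import bot gives the robot as it stands.
- The arm moves only by the tool carry_out, never from a script. Its argument "deltas" is a list of rows, each a list of 2 entries, a list of its own where there are three numbers: the shift along the tool's x, y, z in units of 50 mm (1.0 is 50 mm), then the turn about the tool's z in units of 10 degrees (1.0 is 10 degrees). In form: [[[x, y, z], twist], ...]. A call has 1 to 10 rows; each row is the pose to reach, as a shift and turn from the pose measured when the call began, along the tool's axes at that moment; what a row does not reach only later rows make up. A row lasts 1/8 s, in which the tool goes at most 62.5 mm and 10.7 degrees, less where a joint would pass 70% of its speed; a pose out of reach is approached as far as the arm can. A call with a gripper value outside its range is refused whole. "fingers" is the finger opening in mm, from 0 to 85.4, set as the call begins (left out, the last holds). The fingers move at their own pace and stop on an object; the grip force is fixed at half the most. Time passes only in rows, so rows that repeat a pose let the fingers close. It gives the time, the measured TCP pose, the force and the opening at its end, in the units of the state.
- bot.state(): the state, without advancing time (a new reading comes with each control period).
- bot.camera(name): name is "scene" or "top" or "wrist"; returns a dict with "image" (420x560x3 uint8, blue, green, red), "fx", "fy", "cx", "cy" (pixels), "R" (3x3) and "t" (3): a world point X has camera coordinates R X + t. Camera axes: x right, y down, z forward; pixel columns grow to the right and rows downward; lengths in m; the calibration is good to about 2 mm. The wrist camera is an equidistant fisheye: a pixel r from the principal point sees the ray r / f radians off the axis. A picture is of the moment at which its call begins. There is no depth.
- bot.sign_off(): hands the job in, once; it reports no verdict.
Trained networks look in the newest picture that a camera, given by its name, has taken for a name from the list of things; names that differ only in an ending like _2 or _b are one class to them, and where a whole thing is asked for, a point or a joint stands for the part that bears it (a point fixed in the world has none). Each returns a list of dicts, best first, with "conf" (0 to 1); they miss things now and then, are a little off and sometimes report something else, mostly with a low value. They report only what shows in the picture. A call takes as long as a camera call.
- bot.outline_of(camera, thing): "region" (420x560 bool, what is visible of it) and "uv" ([column, row] in pixels, amid what is visible of it).
The state is a dict: "time_s": time; "joint_positions": joint angles; "qvel": joint speeds; "joint_efforts": joint torques, N m; "tool_pos": TCP position; "orientation": TCP orientation; "ft_force": force on the tool from outside, world axes, zero at the start; "torque": the same for the moment, N m; "gripper_width": finger opening in m.
Only numpy, scipy, OpenCV 4.12 (cv2) and the standard library are available. Lean on these libraries where they do the work, as an engineer would, in place of code of your own. Each camera call takes 0.05 s, during which the arm holds its last target. There are 200 camera calls.

## Working session

There is one attempt and no reset: what is moved stays moved. The work goes in short steps, Python scripts to look and compute and a tool call to move; the robot and the scene stay as the last step left them, time stands still between calls to the robot, and variables do not carry over. Pictures are saved under pics/ and viewed, about 8 in all and at most 12, crops included, and the job is handed in when it is done.

Besides the shell and the picture viewer there is one more tool, called after "Request:" as name(argument=value, ...), one argument or row to a line, values as JSON. carry_out: Moves the arm, as the interface text tells. Its arguments: {"type":"object","properties":{"deltas":{"type":"array","items":{"type":"array"}},"fingers":{"type":"number"}},"required":["deltas"]}

```bash
mkdir -p pics; ls; python3 - <<'E'
from rig import bot
import cv2,numpy as np
ims=[]
for n in ("scene","top"):
    c=bot.camera(n); cv2.imwrite(f"pics/{n}0.png",c["image"]); ims.append(c)
    print(n,c["fx"],c["cx"],c["cy"],np.round(c["R"],3).tolist(),np.round(c["t"],3).tolist())
    for th in ("spoon_blank","hole_mark","stand","centre_pin","knob","spatula_blank","drill_head","table_top","mallet"):
        try: r=bot.outline_of(n,th)
        except Exception as e: print(th,e); continue
        print(th,[(round(d["conf"],2),np.round(d["uv"]).tolist(),int(d["region"].sum())) for d in r[:3]])
print(bot.state())
E
```

```text
pics
scene 499.0492929560366 280.1204558823853 202.59110432752615 [[-0.553, 0.833, 0.002], [0.695, 0.462, -0.551], [-0.46, -0.303, -0.834]] [0.321, -0.27, 1.661]
spoon_blank [(0.72, [416.0, 316.0], 1508), (0.62, [370.0, 285.0], 1122)]
hole_mark [(0.67, [374.0, 282.0], 1061), (0.44, [210.0, 230.0], 13502)]
stand [(0.86, [209.0, 230.0], 13673)]
centre_pin []
knob []
spatula_blank [(0.71, [215.0, 152.0], 480), (0.7, [418.0, 319.0], 1430)]
drill_head [(0.59, [191.0, 186.0], 2327)]
table_top [(0.68, [213.0, 233.0], 13423), (0.43, [243.0, 148.0], 505)]
mallet [(0.88, [162.0, 138.0], 1332), (0.3, [225.0, 146.0], 403)]
top 436.81559965412924 272.3603687914245 209.95862560545788 [[0.001, -1.0, -0.015], [-0.998, -0.0, -0.068], [0.068, 0.015, -0.998]] [-0.03, 0.563, 1.261]
spoon_blank [(0.85, [175.0, 228.0], 1017), (0.29, [319.0, 173.0], 10332)]
hole_mark [(0.76, [174.0, 222.0], 1088)]
stand [(0.74, [319.0, 171.0], 10262)]
centre_pin []
knob [(0.67, [353.0, 196.0], 719), (0.36, [182.0, 148.0], 1518)]
spatula_blank [(0.68, [129.0, 214.0], 1191)]
drill_head [(0.94, [343.0, 165.0], 1050)]
table_to
[... 171 characters left out ...]
18657e-04,
        7.29094814e+01, -6.59395781e+00]), 'qvel': array([ 0.01754062, -0.02024325,  0.00303946,  0.05936525, -0.04579097,
       -0.06415194]), 'joint_efforts': array([ 5.30844209e-04, -5.27605534e+01, -2.79058796e+01, -8.28042880e-05,
        1.79383773e-03, -1.17155651e-05]), 'tool_pos': array([ 0.1576167 , -0.5788868 ,  0.23127077]), 'orientation': array([[ 9.64876023e-01,  2.62705654e-01, -1.95463589e-05],
       [ 2.62705654e-01, -9.64876016e-01,  1.12465619e-04],
       [ 1.06855410e-05, -1.13650318e-04, -9.99999993e-01]]), 'ft_force': array([0.89980758, 0.0269676 , 0.04049764]), 'torque': array([ 0.04001886, -0.01898888, -0.02276029]), 'gripper_width': 0.08527062410397167}
```

```bash
python3 - <<'E'
import cv2
a=cv2.imread("pics/top0.png"); b=cv2.imread("pics/scene0.png")
cv2.imwrite("pics/a.png",cv2.resize(a[60:320,80:480],(800,520),interpolation=cv2.INTER_CUBIC))
cv2.imwrite("pics/b.png",cv2.resize(b,(800,600),interpolation=cv2.INTER_CUBIC))
E
```

```text
(no output)
```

View pics/a.png

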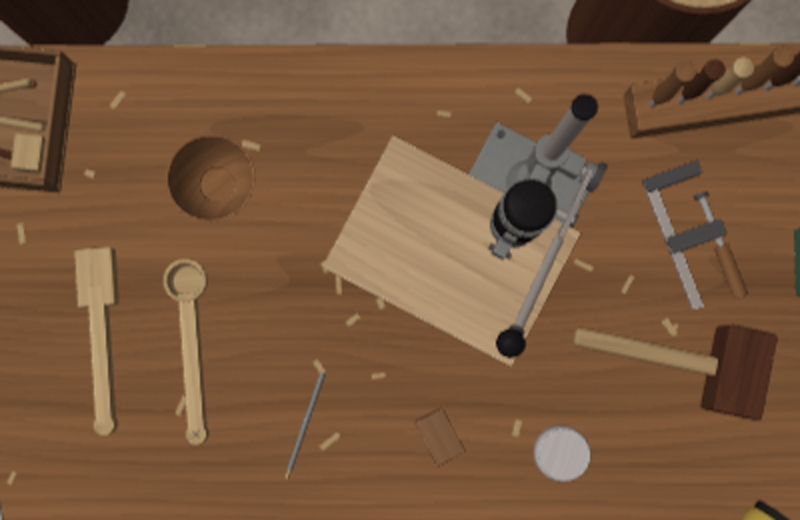

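View pics/b.png

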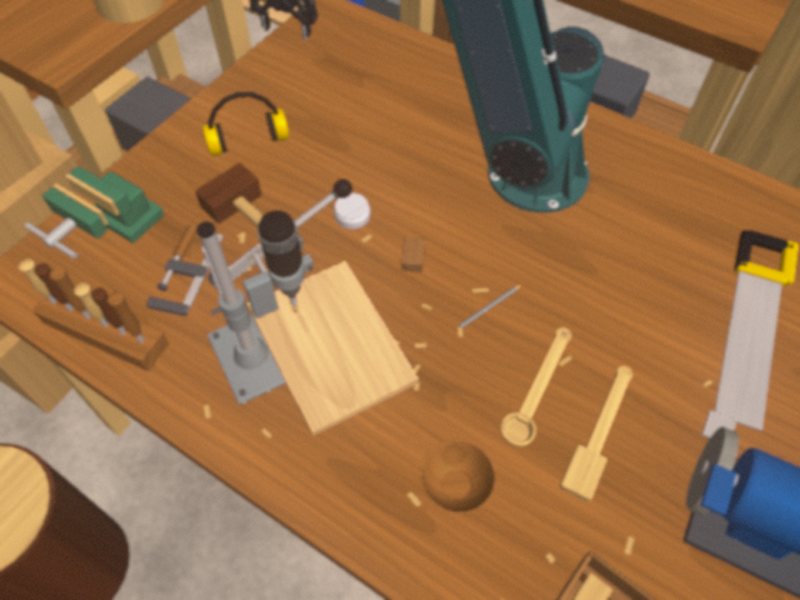

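The top view shows the spoon with its cross at about crop (196,435) and its bowl at (185,280). The table corners are at (395,137), (323,265), (513,364) and (579,235), and the knob is at (510,342). The scene view agrees, with the pin near (296,308).

```bash
cat > h.py <<'E'
import numpy as np, cv2
from scipy.optimize import least_squares
def proj(c,X):
    p=np.atleast_2d(X)@np.array(c["R"]).T+np.array(c["t"])
    return np.c_[c["fx"]*p[:,0]/p[:,2]+c["cx"],c["fy"]*p[:,1]/p[:,2]+c["cy"]]
def ray(c,uv,z):
    d=np.array(c["R"]).T@np.array([(uv[0]-c["cx"])/c["fx"],(uv[1]-c["cy"])/c["fy"],1]); o=-np.array(c["R"]).T@np.array(c["t"])
    return o+d*(z-o[2])/d[2]
def fish(c,X):
    p=np.atleast_2d(X)@np.array(c["R"]).T+np.array(c["t"]); r=np.hypot(p[:,0],p[:,1]); th=np.arctan2(r,p[:,2])
    return np.c_[c["cx"]+c["fx"]*th*p[:,0]/r,c["cy"]+c["fy"]*th*p[:,1]/r]
def fray(c,uv,z):
    q=np.array([(uv[0]-c["cx"])/c["fx"],(uv[1]-c["cy"])/c["fy"]]); th=np.hypot(*q)
    d=np.array(c["R"]).T@np.r_[q/th*np.sin(th),np.cos(th)]; o=-np.array(c["R"]).T@np.array(c["t"])
    return o+d*(z-o[2])/d[2]
def W(s,P):
    P=np.atleast_2d(P); c,n=np.cos(s[2]),np.sin(s[2])
    return np.c_[s[0]+c*P[:,0]-n*P[:,1],s[1]+n*P[:,0]+c*P[:,1],P[:,2]]
E
python3 - <<'E'
from rig import bot
from h import *
T,S=bot.camera("top"),bot.camera("scene")
k=[-.142,-.055,.304]
P=np.array([[-.15,.21,.03],[-.15,-.1,.03],[.07,-.1,.03],[.07,.21,.03],k,[.105,0,.405]])
t=np.array([[323,265],[513,364],[579,235],[395,137],[510,342],[584,107]])/2+[80,60]
Ps=np.array([[-.15,-.1,.03],[-.15,.21,.03],[.07,.21,.03],k,[.105,0,.405],[0,0,.087]])
s=np.array([[345,263],[417,380],[316,432],[343,188],[206,230],[296,308]])*.7
f=lambda q:np.r_[(proj(T,W(q,P))-t).ravel(),(proj(S,W(q,Ps))-s).ravel()]
r=least_squares(f,[.6,-.15,-.5],loss="soft_l1"); q=r.x
print(q,np.degrees(q[2])); print(np.round(f(q).reshape(-1,2),1).tolist())
print("knob",W(q,k))
for cc,cr,bo in ((T,np.array([196,435])/2+[80,60],np.array([185,280])/2+[80,60]),(S,np.array([563,333])*.7,np.array([519,429])*.7)):
    a,b=ray(cc,cr,.022),ray(cc,bo,.022); print(a,b,np.hypot(*(a-b)[:2]),np.degrees(np.arctan2(*(b-a)[1::-1])))
for n,c in (("top",T),("scene",S)):
    d=bot.outline_of(n,"spoon_blank")[0]
    v=np.argwhere(d["region"])[:,::-1]; w=np.array([ray(c,x,.015) for x in v]); m=w.mean(0); u=np.linalg.svd(w-m,full_matrices=0)[2][0]
    pr=(w-m)@u; print(n,d["conf"],m,u,pr.min(),pr.max())
E
```

```text
[ 0.64640279 -0.1929514  -0.48439224] -27.75363101868677
[[-0.8, 0.7], [-1.1, 1.0], [0.6, -1.5], [-1.6, -1.1], [0.0, 0.5], [0.4, -1.0], [0.3, -1.6], [1.2, -0.9], [-2.9, -0.1], [0.0, 0.3], [-0.5, -1.6], [-0.1, 2.5]]
knob [[ 0.49512685 -0.17549887  0.304     ]]
[0.36661756 0.24426791 0.022     ] [0.59243223 0.26406192 0.022     ] 0.22668054153519623 5.009514025242914
[0.36764981 0.24293227 0.022     ] [0.59241815 0.26624648 0.022     ] 0.22597424645270164 5.921856423997739
top 0.72 [0.5048989  0.25657062 0.015     ] [-9.94954131e-01 -1.00330842e-01  3.19256438e-18] -0.12166870919042548 0.14703869132721495
scene 0.72 [0.51432567 0.25718681 0.015     ] [ 9.96560936e-01  8.28631504e-02 -4.12174879e-18] -0.1652375375941226 0.10885282466469831
```

```bash
cat >> h.py <<'E'
def rows(st,targets):
    R=np.array(st["orientation"]); p=np.array(st["tool_pos"]); y0=np.degrees(np.arctan2(R[1,0],R[0,0]))
    print("t",round(st["time_s"],2),"p",p.round(4),"yaw",round(y0,2),"w",round(st["gripper_width"],4),"F",np.round(st["ft_force"],1))
    for x,y,z,yaw in targets:
        print((R.T@(np.array([x,y,z])-p)/.05).round(3).tolist(), round((y0-yaw+180)%360/10-18,3))
E
python3 - <<'E'
from rig import bot
from h import *
rows(bot.state(),[(.25,-.42,.23,13),(.34,-.25,.23,11),(.41,0,.23,8),(.50,.255,.20,5.5)])
E
```

```text
t 1.2 p [ 0.1576 -0.5789  0.2313] yaw 15.23 w 0.0856 F [ 0.4 -0.3  0.5]
[2.619, -2.581, 0.025] 0.223
[5.249, -5.388, 0.026] 0.423
[7.913, -9.845, 0.026] 0.723
[10.99, -14.293, 0.627] 0.973
```

Request:
carry_out(
  deltas=[
    [[0.9,-0.9,0],0.1],
    [[1.8,-1.7,0],0.2],
    [[2.6,-2.6,0],0.2],
    [[3.5,-3.5,0],0.3],
    [[4.4,-4.4,0],0.3],
    [[5.2,-5.4,0],0.4],
    [[5.8,-6.5,0],0.5],
    [[6.5,-7.6,0],0.6],
    [[7.2,-8.7,0],0.7],
    [[7.9,-9.8,0],0.7],
  ],
  fingers=60,
)

```text
time_s: 2.45
tool_pos: [0.4071, -0.0119, 0.2318]
orientation: [[0.99, 0.143, 0.002], [0.143, -0.99, -0.0], [0.002, 0.001, -1.0]]
ft_force: [1.1, -0.7, 0.1]
gripper_width: 0.0599
```

```bash
python3 - <<'E'
from rig import bot
from h import *
rows(bot.state(),[(.46,.13,.215,6),(.50,.255,.20,5.5)])
E
```

```text
t 2.45 p [ 0.4071 -0.0119  0.2318] yaw 8.21 w 0.0599 F [ 1.1 -0.7  0.1]
[1.453, -2.657, 0.337] 0.221
[2.601, -5.018, 0.637] 0.271
```

Request:
carry_out(
  deltas=[
    [[0.5,-1.0,0.1],0.1],
    [[1.0,-2.0,0.2],0.2],
    [[1.6,-3.0,0.4],0.3],
    [[2.1,-4.0,0.5],0.3],
    [[2.6,-5.0,0.6],0.3],
    [[2.6,-5.0,0.6],0.3],
    [[2.6,-5.0,0.6],0.3],
  ],
)

```text
time_s: 3.32
tool_pos: [0.4995, 0.2537, 0.2016]
orientation: [[0.996, 0.092, 0.001], [0.092, -0.996, -0.001], [0.0, 0.001, -1.0]]
ft_force: [-0.4, -0.1, -0.1]
gripper_width: 0.0602
```

```bash
python3 - <<'E'
from rig import bot
from h import *
c=bot.camera("wrist"); im=c["image"].copy(); print(c["fx"],c["cx"],c["cy"])
for th in ("spoon_blank","hole_mark"):
    for d in bot.outline_of("wrist",th)[:2]: print(th,d["conf"],d["uv"],d["region"].sum())
g=[.367,.2436,.022]; u=np.array([np.cos(np.radians(5.4)),np.sin(np.radians(5.4)),0])
for k in (0,.135,.225):
    q=fish(c,np.array(g)+k*u)[0]; print(k,q); cv2.circle(im,tuple(int(round(v)) for v in q),3,(0,0,255),1)
cv2.imwrite("pics/w1.png",cv2.resize(im,(800,600)))
rows(bot.state(),[])
E
```

```text
325.19226210127806 279.9405182598439 211.34277861419375
spoon_blank 0.56 [275.7, 146.5] 7318
hole_mark 0.59 [277.9, 146.3] 7324
hole_mark 0.54 [511.3, 302.1] 1413
0 [277.43295006 300.88921112]
0.135 [276.61542831 186.90165606]
0.225 [276.1560191   97.16652197]
t 3.48 p [0.4997 0.2528 0.202 ] yaw 5.13 w 0.0601 F [ 0.1 -0.6  0.3]
```

View pics/w1.png

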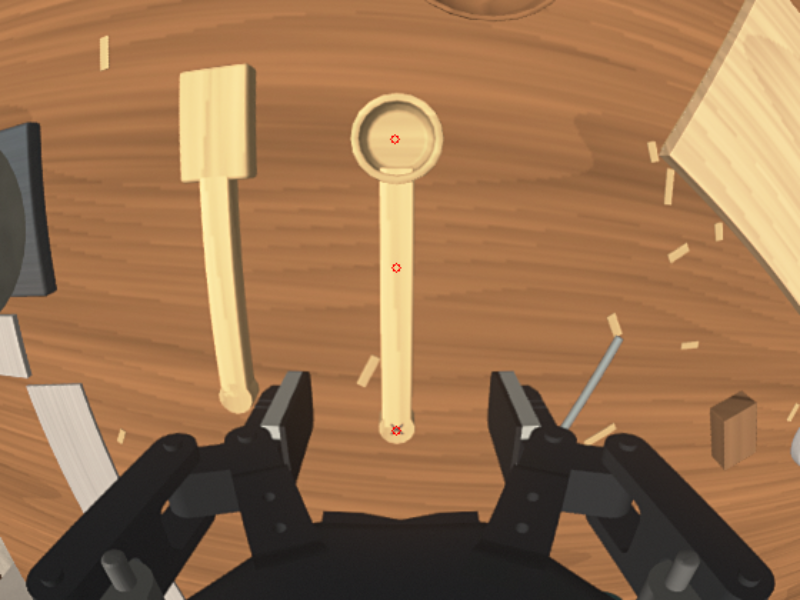

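The estimate fits: the projected cross falls on the drawn one at (396,430), and the axis runs along the handle. Next I grasp at blank x=+10 mm.

```bash
python3 - <<'E'
from rig import bot
from h import *
rows(bot.state(),[(.5114,.2571,.006,5.3)])
E
```

```text
t 3.48 p [0.4997 0.2528 0.202 ] yaw 5.13 w 0.0601 F [ 0.1 -0.6  0.3]
[0.236, -0.068, 3.921] -0.017
```

Request:
carry_out(
  deltas=[
    [[0.24,-0.07,1.0],0],
    [[0.24,-0.07,2.0],0],
    [[0.24,-0.07,3.0],0],
    [[0.24,-0.07,3.5],0],
    [[0.24,-0.07,3.8],0],
    [[0.24,-0.07,3.92],0],
    [[0.24,-0.07,3.92],0],
  ],
)

```text
time_s: 4.35
tool_pos: [0.5121, 0.2571, 0.0066]
orientation: [[0.996, 0.089, 0.002], [0.089, -0.996, -0.0], [0.002, 0.001, -1.0]]
ft_force: [-0.2, -0.6, 0.7]
gripper_width: 0.0597
```

Request:
carry_out(
  deltas=[
    [[0,0,0],0],
    [[0,0,0],0],
    [[0,0,0],0],
    [[0,0,0],0],
    [[0,0,0],0],
    [[0,0,0],0],
  ],
  fingers=10,
)

```text
time_s: 5.1
tool_pos: [0.513, 0.2575, 0.0079]
orientation: [[0.996, 0.089, 0.004], [0.089, -0.996, 0.0], [0.004, 0.0, -1.0]]
ft_force: [-0.2, 0.0, 5.2]
gripper_width: 0.0226
```

Request:
carry_out(
  deltas=[
    [[0,0,-0.4],0],
    [[0,0,-1.0],0],
    [[0,0,-1.8],0],
    [[0,0,-2.4],0],
    [[0,0,-2.4],0],
  ],
)

```text
time_s: 5.72
tool_pos: [0.5144, 0.2583, 0.1306]
orientation: [[0.996, 0.09, 0.01], [0.09, -0.996, 0.002], [0.01, -0.001, -1.0]]
ft_force: [-0.2, -0.7, -0.6]
gripper_width: 0.0223
```

```bash
python3 - <<'E'
from rig import bot
from h import *
q=np.array([.6464,-.193]); a=62.25; u=np.array([np.cos(np.radians(a)),np.sin(np.radians(a))])
far=q+(.145+.1)*u; on=q+.145*u
print(far,on)
rows(bot.state(),[(*far,.11,a),(*far,.052,a),(*on,.052,a)])
E
```

```text
[0.76047556 0.02382197] [ 0.71391411 -0.06467679]
t 5.72 p [0.5144 0.2583 0.1306] yaw 5.14 w 0.0223 F [-0.2 -0.7 -0.6]
[4.478, 5.112, 0.45] -5.711
[4.466, 5.113, 1.61] -5.711
[3.38, 6.793, 1.597] -5.711
```

Request:
carry_out(
  deltas=[
    [[0.4,0.5,0.1],-0.6],
    [[0.9,1.0,0.2],-1.2],
    [[1.5,1.7,0.3],-2.0],
    [[2.1,2.4,0.4],-2.8],
    [[2.7,3.1,0.4],-3.6],
    [[3.3,3.8,0.4],-4.4],
    [[3.9,4.4,0.4],-5.0],
    [[4.3,4.9,0.4],-5.5],
    [[4.5,5.1,0.4],-5.7],
    [[4.5,5.1,0.4],-5.7],
  ],
)

```text
time_s: 6.98
tool_pos: [0.7612, 0.0235, 0.1106]
orientation: [[0.469, 0.883, 0.008], [0.883, -0.469, 0.002], [0.006, 0.006, -1.0]]
ft_force: [-0.7, -0.5, -0.4]
gripper_width: 0.0222
```

```bash
python3 - <<'E'
from rig import bot
from h import *
c=bot.camera("wrist"); im=c["image"].copy(); st=bot.state()
for th in ("spoon_blank","centre_pin","drill_head","stand"):
    for d in bot.outline_of("wrist",th)[:2]: print(th,round(d["conf"],2),d["uv"],d["region"].sum())
s=(.6464,-.193,np.radians(-27.75))
for P in ([-.15,.21,.03],[.07,.21,.03],[-.15,-.1,.03],[0,0,.087],[0,0,.36]):
    q=fish(c,W(s,P))[0]; print(P,q.round(1)); cv2.circle(im,tuple(int(round(v)) for v in q),3,(0,0,255),1)
cv2.imwrite("pics/w2.png",cv2.resize(im,(800,600)))
T=bot.camera("top"); S=bot.camera("scene")
m=np.hstack([cv2.resize(T["image"][80:280,200:400],(400,400)),cv2.resize(S["image"][100:340,120:360],(400,400))])
cv2.imwrite("pics/ts2.png",m)
rows(st,[])
E
```

```text
spoon_blank 0.79 [280.4, 136.6] 28914
stand 0.6 [181.8, 281.7] 9360
[-0.15, 0.21, 0.03] [100.6 259.4]
[0.07, 0.21, 0.03] [367.6 261.7]
[-0.15, -0.1, 0.03] [169.5 459.4]
[0, 0, 0.087] [279.6 470.5]
[0, 0, 0.36] [281.7 731.8]
t 7.03 p [0.7605 0.0244 0.1108] yaw 62.05 w 0.0222 F [-0.1  0.1 -1.3]
```

View pics/w2.png

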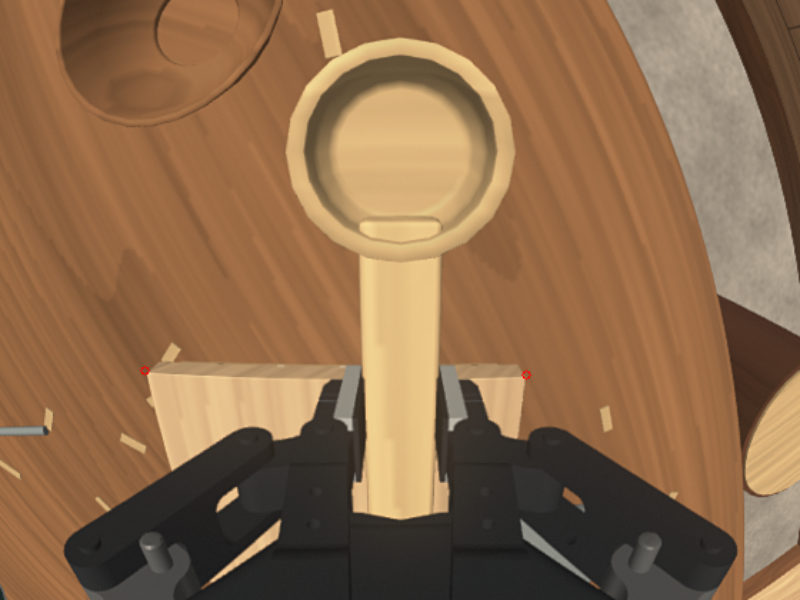

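View pics/ts2.png

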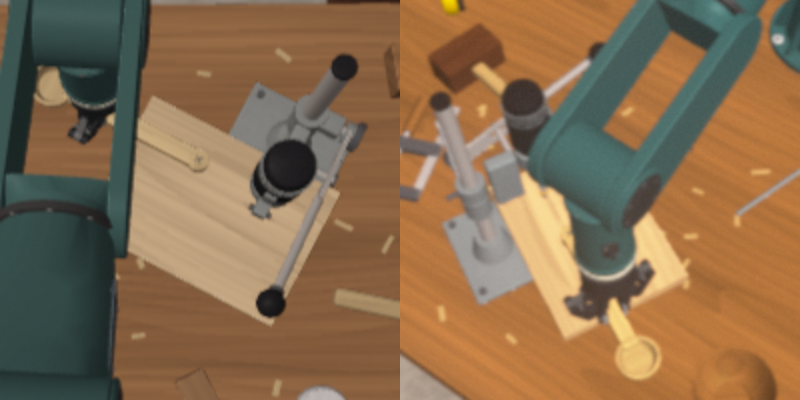

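The table corners land on their predictions to within about 5 view px, or 2 mm. The cross shows at top crop (199,158), and the motor stays clear of the wrist. Next I lower and slide the blank in under the pin.

```bash
python3 - <<'E'
from rig import bot
from h import *
T=bot.camera("top"); st=bot.state(); p=st["tool_pos"]; a=np.radians(62.1)
print("cross top",ray(T,(299.5,159),p[2]+.0145),"pred",p[:2]-.146*np.array([np.cos(a),np.sin(a)]))
q=np.array([.6464,-.193]); u=np.array([np.cos(a),np.sin(a)])
rows(st,[(*(q+.246*u),.052,62.1),(*(q+.146*u),.052,62.1)])
E
```

```text
cross top [ 0.69396916 -0.10413524  0.12720758] pred [ 0.69283324 -0.10393829]
t 7.38 p [0.7612 0.0251 0.1127] yaw 62.16 w 0.0224 F [-0.3  0.8 -0.7]
[-0.017, 0.004, 1.214] 0.006
[-2.017, 0.002, 1.201] 0.006
```

Request:
carry_out(
  deltas=[
    [[0,0,0.6],0],
    [[0,0,1.1],0],
    [[0,0,1.2],0],
    [[-0.4,0,1.2],0],
    [[-0.9,0,1.2],0],
    [[-1.4,0,1.2],0],
    [[-1.8,0,1.2],0],
    [[-2.0,0,1.2],0],
    [[-2.0,0,1.2],0],
  ],
)

```text
time_s: 8.5
tool_pos: [0.7148, -0.0641, 0.0522]
orientation: [[0.468, 0.884, 0.01], [0.884, -0.468, 0.002], [0.007, 0.008, -1.0]]
ft_force: [0.6, 0.7, -2.0]
gripper_width: 0.0225
```

```bash
python3 - <<'E'
from rig import bot
from h import *
T=bot.camera("top"); S=bot.camera("scene")
m=np.hstack([cv2.resize(T["image"][120:220,290:390],(400,400),interpolation=cv2.INTER_CUBIC),cv2.resize(S["image"][150:250,150:250],(400,400),interpolation=cv2.INTER_CUBIC)])
cv2.imwrite("pics/ts3.png",m)
rows(bot.state(),[])
s=(.6464,-.193,np.radians(-27.75))
for n,c,o in (("T",T,(290,120)),("S",S,(150,150))):
    for z in (.087,.119): print(n,z,(proj(c,W(s,[0,0,z]))[0]-o)*4)
    print("cross",(proj(c,W(s,[0,0,.066]))[0]-o)*4)
E
```

```text
t 8.6 p [ 0.7154 -0.0629  0.0521] yaw 62.16 w 0.0228 F [ 0.9 -0.6 -0.6]
T 0.087 [163.32320647 234.126452  ]
T 0.119 [168.93476491 227.52986112]
cross [159.79809068 238.27035373]
S 0.087 [228.45055945 272.26321866]
S 0.119 [222.66198144 246.89008028]
cross [232.12646587 288.37586018]
```

View pics/ts3.png

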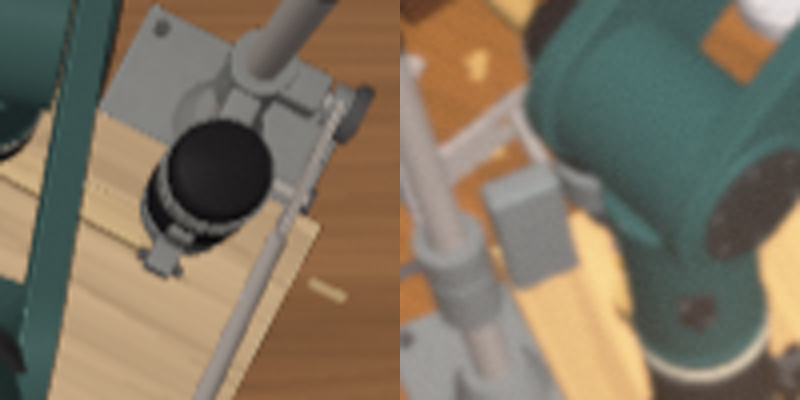

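Neither view shows the pin (motor in front in the top view, arm in the scene view). I lower the blank, let go, back off and look with the wrist camera.

Request:
carry_out(
  deltas=[
    [[-0.02,0,0.15],0],
    [[-0.02,0,0.24],0],
    [[-0.02,0,0.28],0],
    [[-0.02,0,0.28],0],
  ],
)

```text
time_s: 9.1
tool_pos: [0.715, -0.0633, 0.038]
orientation: [[0.467, 0.884, 0.01], [0.884, -0.467, 0.003], [0.007, 0.007, -1.0]]
ft_force: [0.2, 0.2, 0.2]
gripper_width: 0.0224
```

Request:
carry_out(
  deltas=[
    [[0,0,0],0],
    [[0,0,0],0],
    [[0,0,0],0],
    [[0,0,0],0],
  ],
  fingers=48,
)

```text
time_s: 9.6
tool_pos: [0.715, -0.0634, 0.038]
orientation: [[0.467, 0.884, 0.01], [0.884, -0.467, 0.003], [0.007, 0.008, -1.0]]
ft_force: [-0.0, -1.1, -0.4]
gripper_width: 0.0477
```

Request:
carry_out(
  deltas=[
    [[0,0,-0.4],0],
    [[0.2,0,-1.0],0],
    [[0.9,0,-1.5],0],
    [[2.0,0,-1.6],0],
    [[3.0,0,-1.6],0],
    [[4.0,0,-1.6],0],
    [[4.3,0,-1.6],0],
  ],
)

```text
time_s: 10.48
tool_pos: [0.8159, 0.13, 0.1212]
orientation: [[0.464, 0.886, 0.013], [0.886, -0.464, 0.004], [0.009, 0.009, -1.0]]
ft_force: [-0.2, -0.7, -0.3]
gripper_width: 0.0482
```

```bash
python3 - <<'E'
from rig import bot
from h import *
T=bot.camera("top"); S=bot.camera("scene")
m=np.hstack([cv2.resize(T["image"][120:220,290:390],(400,400),interpolation=cv2.INTER_CUBIC),cv2.resize(S["image"][170:250,160:240],(400,400),interpolation=cv2.INTER_CUBIC)])
cv2.imwrite("pics/ts4.png",m)
rows(bot.state(),[])
s=(.6464,-.193,np.radians(-27.75))
for z in (.087,.119): print(z,(proj(S,W(s,[0,0,z]))[0]-(160,170))*5)
print("cross",(proj(S,W(s,[0,0,.052]))[0]-(160,170))*5)
E
```

```text
t 10.57 p [0.8151 0.1282 0.1205] yaw 62.3 w 0.0483 F [ 0.7  0.8 -0.2]
0.087 [235.56319931 240.32902332]
0.119 [228.3274768  208.61260034]
cross [243.15647309 273.61270477]
```

View pics/ts4.png

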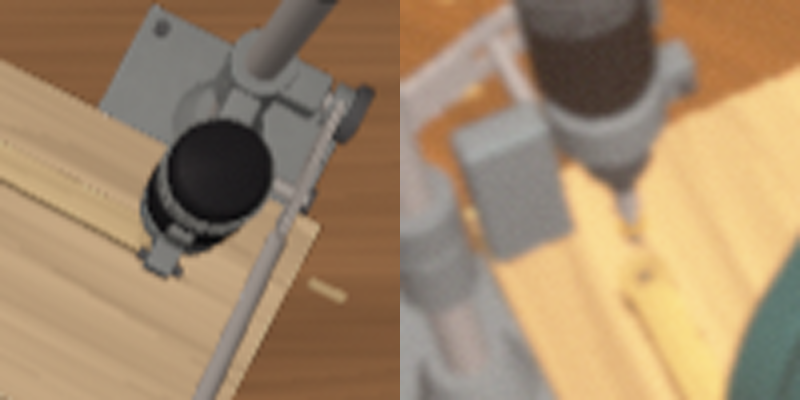

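The scene view shows the pin tip at about crop (234,240), predicted (235.6,240.3), and the cross at about (243,274), predicted (243,273.6). The blank is therefore placed to within about 2 mm. Next is the lever, gripped at the knob from above.

```bash
python3 - <<'E'
from rig import bot
from h import *
c=bot.camera("wrist"); st=bot.state()
R=np.array(st["orientation"]); print("cam in tool",R.T@(-np.array(c["R"]).T@c["t"]-st["tool_pos"]), "axis",R.T@np.array(c["R"])[2])
rows(st,[(.68,.14,.30,50),(.50,.08,.40,10),(.43,-.06,.42,-15),(.495,-.1755,.40,-27.75)])
E
```

```text
cam in tool [ 0.07629626  0.00029104 -0.14236227] axis [-2.93970949e-01  1.72279856e-04  9.55814339e-01]
t 10.62 p [0.8145 0.1265 0.1202] yaw 62.23 w 0.0478 F [-0.4 -1.1 -1.1]
[-0.991, -2.477, -3.623] 1.223
[-3.716, -5.087, -5.662] 5.223
[-6.843, -5.018, -6.083] 7.723
[-8.284, -2.795, -5.674] 8.998
```

Request:
carry_out(
  deltas=[
    [[-0.2,-0.6,-1.0],0.3],
    [[-0.5,-1.3,-2.0],0.6],
    [[-0.8,-2.0,-3.0],1.0],
    [[-1.2,-2.8,-3.7],1.5],
    [[-1.9,-3.5,-4.3],2.4],
    [[-2.6,-4.1,-4.9],3.3],
    [[-3.2,-4.7,-5.4],4.2],
    [[-3.8,-5.1,-5.7],5.0],
    [[-4.6,-5.1,-5.9],5.8],
    [[-5.4,-5.1,-6.1],6.6],
  ],
  fingers=65,
)

```text
time_s: 11.88
tool_pos: [0.4577, 0.0036, 0.4219]
orientation: [[0.997, -0.072, 0.011], [-0.072, -0.997, 0.001], [0.011, -0.002, -1.0]]
ft_force: [0.4, 0.4, 0.3]
gripper_width: 0.0653
```

```bash
python3 - <<'E'
from rig import bot
from h import *
rows(bot.state(),[(.44,-.08,.43,-20),(.495,-.1755,.40,-27.75)])
E
```

```text
t 11.88 p [0.4577 0.0036 0.4219] yaw -4.13 w 0.0653 F [0.4 0.4 0.3]
[-0.23, 1.693, -0.167] 1.587
[0.998, 3.52, 0.443] 2.362
```

Request:
carry_out(
  deltas=[
    [[0,0.7,0],0.7],
    [[0,1.5,0],1.4],
    [[0.2,2.2,0],2.0],
    [[0.6,2.9,0.2],2.36],
    [[0.9,3.4,0.4],2.36],
    [[1.0,3.52,0.44],2.36],
    [[1.0,3.52,0.44],2.36],
  ],
)

```text
time_s: 12.75
tool_pos: [0.4947, -0.1754, 0.3997]
orientation: [[0.885, -0.465, 0.009], [-0.465, -0.885, 0.002], [0.007, -0.006, -1.0]]
ft_force: [0.1, 0.3, -0.3]
gripper_width: 0.0651
```

```bash
python3 - <<'E'
from rig import bot
from h import *
c=bot.camera("wrist"); im=c["image"].copy()
s=(.6464,-.193,np.radians(-27.75))
for P in ([-.142,-.055,.304],[0,0,.087],[0,0,.052]):
    q=fish(c,W(s,P))[0]; print(P,q.round(1)); cv2.circle(im,tuple(int(round(v)) for v in q),3,(0,0,255),1)
for d in bot.outline_of("wrist","knob")[:2]: 
    v=np.argwhere(d["region"])[:,::-1]; print(d["conf"],d["uv"],v.min(0),v.max(0))
cv2.imwrite("pics/w5.png",cv2.resize(im,(800,600)))
rows(bot.state(),[(.4951,-.1755,.285,-27.75)])
E
```

```text
[-0.142, -0.055, 0.304] [279.8 214.7]
[0, 0, 0.087] [241.  69.]
[0, 0, 0.052] [243.9  72.2]
0.98 [283.5, 163.5] [260   0] [303 235]
t 12.85 p [ 0.4947 -0.1747  0.4004] yaw -27.67 w 0.065 F [-0.8  1.7  0.1]
[-0.006, 0.025, 2.308] 0.008
```

View pics/w5.png

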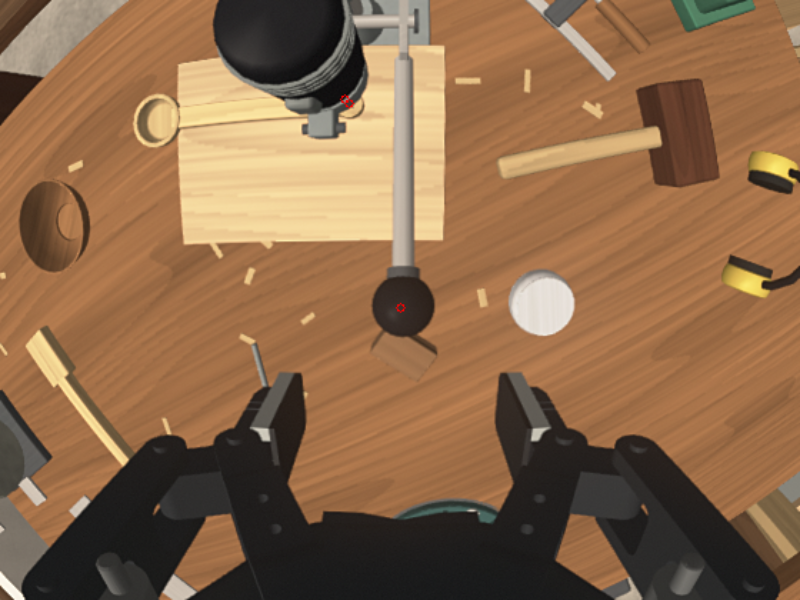

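The knob shows at (403,304) against a predicted (400,307), which is about 1 mm off. I descend and grip it.

Request:
carry_out(
  deltas=[
    [[0,0.03,0.8],0],
    [[0,0.03,1.5],0],
    [[0,0.03,2.1],0],
    [[0,0.03,2.3],0],
    [[0,0.03,2.3],0],
  ],
)

```text
time_s: 13.48
tool_pos: [0.4952, -0.1752, 0.2858]
orientation: [[0.886, -0.463, 0.01], [-0.463, -0.886, 0.002], [0.008, -0.006, -1.0]]
ft_force: [-0.8, 0.2, 0.7]
gripper_width: 0.065
```

Request:
carry_out(
  deltas=[
    [[0,0,0],0],
    [[0,0,0],0],
    [[0,0,0],0],
    [[0,0,0],0],
    [[0,0,0],0],
  ],
  fingers=20,
)

```text
time_s: 14.1
tool_pos: [0.4951, -0.1765, 0.287]
orientation: [[0.886, -0.464, 0.011], [-0.464, -0.886, -0.001], [0.01, -0.004, -1.0]]
ft_force: [-3.6, -4.1, 3.7]
gripper_width: 0.0313
```

```bash
python3 - <<'E'
from rig import bot
from h import *
st=bot.state(); rows(st,[])
p=st["tool_pos"]; s=(.6464,-.193,np.radians(-27.75)); R=np.array(st["orientation"])
for th in (.1,.2,.3,.4,.44,.467,.5,.547):
    d=np.array([-.27*(np.cos(.42-th)-np.cos(.42)),0,.27*(np.sin(.42-th)-np.sin(.42))])
    w=np.array([np.cos(s[2])*d[0],np.sin(s[2])*d[0],d[2]]); print(th,(R.T@w/.05).round(3))
E
```

```text
t 14.1 p [ 0.4951 -0.1765  0.287 ] yaw -27.62 w 0.0313 F [-3.6 -4.1  3.7]
0.1 [-0.2    0.002  0.501]
0.2 [-0.349  0.003  1.02 ]
0.3 [-0.446  0.005  1.551]
0.4 [-0.489  0.007  2.089]
0.44 [-0.491  0.008  2.305]
0.467 [-0.488  0.009  2.451]
0.5 [-0.479  0.01   2.629]
0.547 [-0.455  0.011  2.881]
```

Request:
carry_out(
  deltas=[
    [[-0.1,0,0.25],0],
    [[-0.2,0,0.5],0],
    [[-0.28,0,0.75],0],
    [[-0.35,0,1.02],0],
    [[-0.4,0,1.28],0],
    [[-0.45,0,1.55],0],
    [[-0.47,0,1.8],0],
    [[-0.49,0.01,2.05],0],
    [[-0.49,0.01,2.2],0],
    [[-0.49,0.01,2.2],0],
  ],
)

```text
time_s: 15.35
tool_pos: [0.4737, -0.1653, 0.1769]
orientation: [[0.886, -0.464, 0.01], [-0.464, -0.886, -0.0], [0.009, -0.004, -1.0]]
ft_force: [-6.2, 0.5, 5.4]
gripper_width: 0.0311
```

```bash
python3 - <<'E'
from rig import bot
from h import *
st=bot.state(); rows(st,[]); c=bot.camera("wrist"); im=c["image"]
S=bot.camera("scene"); 
s=(.6464,-.193,np.radians(-27.75))
p=fish(c,W(s,[0,0,.054]))[0]; print(p); print("S pin",proj(S,W(s,[0,0,.052]))[0])
x,y=[int(v) for v in p]; x0=max(0,x-75);y0=max(0,y-75);print(x0,y0)
m=np.hstack([cv2.resize(im[y0:y0+150,x0:x0+150],(400,400),interpolation=cv2.INTER_CUBIC),cv2.resize(S["image"][170:250,160:240],(400,400),interpolation=cv2.INTER_CUBIC)])
cv2.imwrite("pics/w6.png",m)
E
```

```text
t 15.35 p [ 0.4737 -0.1653  0.1769] yaw -27.63 w 0.0311 F [-6.2  0.5  5.4]
[211.98226191  12.03758954]
S pin [208.63129462 224.72254095]
136 0
```

View pics/w6.png

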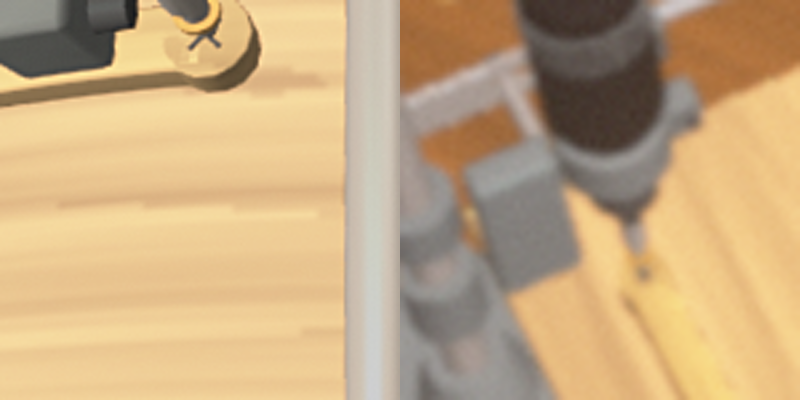

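The wrist crop shows the cross at (204,41), with the brass-collared pin just above it. The lever is at about 0.42 rad. I continue gently to about 0.547 rad, 34 mm further down.

Request:
carry_out(
  deltas=[
    [[0,0,0.07],0],
    [[0,0,0.15],0],
    [[0.01,0,0.22],0],
    [[0.01,0,0.3],0],
    [[0.02,0,0.38],0],
    [[0.02,0,0.45],0],
    [[0.02,0,0.45],0],
  ],
)

```text
time_s: 16.32
tool_pos: [0.4747, -0.1658, 0.1555]
orientation: [[0.886, -0.463, 0.009], [-0.463, -0.886, -0.0], [0.009, -0.004, -1.0]]
ft_force: [-5.5, 0.6, 7.4]
gripper_width: 0.0315
```

```bash
python3 - <<'E'
from rig import bot
from h import *
c=bot.camera("wrist")
for _ in range(3): rows(bot.state(),[]); bot.camera("top")
s=(.6464,-.193,np.radians(-27.75))
E
```

```text
t 16.38 p [ 0.4746 -0.1658  0.1556] yaw -27.61 w 0.0312 F [-5.4  0.2  7.7]
t 16.43 p [ 0.4746 -0.1658  0.1556] yaw -27.61 w 0.0312 F [-5.4  0.8  7.2]
t 16.48 p [ 0.4746 -0.1658  0.1556] yaw -27.61 w 0.0311 F [-4.6  0.7  6.2]
```

Request:
carry_out(
  deltas=[
    [[0,0,0.06],0],
    [[0.01,0,0.12],0],
    [[0.01,0,0.18],0],
    [[0.02,0,0.24],0],
    [[0.02,0,0.24],0],
    [[0.02,0,0.24],0],
  ],
)

```text
time_s: 17.27
tool_pos: [0.4762, -0.1666, 0.1449]
orientation: [[0.886, -0.464, 0.011], [-0.464, -0.886, -0.001], [0.01, -0.004, -1.0]]
ft_force: [-3.7, 0.9, 8.4]
gripper_width: 0.0313
```

```bash
python3 - <<'E'
from rig import bot
from h import *
c=bot.camera("wrist"); im=c["image"]; s=(.6464,-.193,np.radians(-27.75))
F=[]
for _ in range(6): F.append(bot.state()["ft_force"]); S=bot.camera("scene")
print(np.mean(F,0)); rows(bot.state(),[])
for z in (.052,.064,.078,.104): print(z,"wrist",fish(c,W(s,[0,0,z]))[0].round(1),"scene",((proj(S,W(s,[0,0,z]))[0]-(180,190))*400/60).round(0))
m=np.hstack([cv2.resize(im[0:80,170:250],(400,400),interpolation=cv2.INTER_CUBIC),cv2.resize(S["image"][190:250,180:240],(400,400),interpolation=cv2.INTER_CUBIC)])
cv2.imwrite("pics/w7.png",m)
E
```

```text
[-3.77223478  0.86858987  8.29921472]
t 17.62 p [ 0.4762 -0.1666  0.145 ] yaw -27.64 w 0.0315 F [-3.7  1.1  8.1]
0.052 wrist [203.7   4.1] scene [191. 231.]
0.064 wrist [199.8  -1.2] scene [187. 216.]
0.078 wrist [194.9  -7.9] scene [183. 199.]
0.104 wrist [184.2 -22.3] scene [176. 165.]
```

View pics/w7.png

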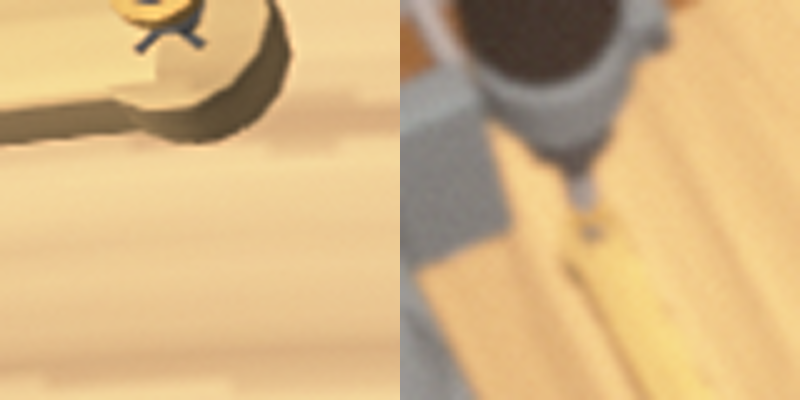

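The cross is at wrist pixel (204,6), predicted (204,4). The pin stands on it. Knob height (about 0.162 m) and pull (about 8.3 N) both indicate about halfway, so I hand in.

```bash
python3 -c "
from rig import bot
print(bot.sign_off())"
```

```text
the job is handed in; nothing more can be done
None
```

The round-bowled spoon blank lies on the plywood table with its cross under the centring pin, let go. I handed the job in with the gripper still holding the feed lever down; the hand-in gives no verdict.

- **Cross under the pin:** in both the wrist and scene cameras the cross and pin were within about 2 mm of each other, against the 6 mm allowed. In the last wrist view the pin's brass collar hid the exact point of contact, so the last millimetre is inferred.
- **Pin travel:** the knob stood at about 0.162 m, a lever angle of about 0.54 rad, which puts the pin about 5.5 mm in. The pull of about 8.3 N matches the 8 N expected at halfway. This is worked out from the lever, not seen directly.
- **Other things on the bench:** nothing was bumped on the routes I took, but I did not measure their positions again at the end.
- **Time:** the clock read 17.6 s at hand-in. No check failed or disagreed with another.

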